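# Bolt down a counter-screen foot in cross order

## Task

Tighten the four bolts of the screen's foot with the T-handled socket wrench, a little at a time: the two on blue washers are already snug, so first nip up the other two (black washers), turning each clockwise just until its dotted washer is seen to turn with it. Then give all four about another eighth of a turn (45 degrees) in cross order, always going to the opposite bolt before a neighbour. Turn the bolts with the wrench only, without leaning hard on it or overtightening, put it back upright in its stand and let go, and leave the other things on the counter where they are.

Things in the scene. Friction and masses are not known exactly. Their poses are not given: they have to be found in the camera images.
- flange: white round steel foot for a counter screen, fixed to the counter: plate 172 mm across and 12 mm thick, with a white pipe collar 42 mm across standing at its centre to 30 mm above the counter. Origin: centre of the underside, on the counter. Four bolts stand on it, at 57 mm from its centre: A towards its own +x, B +y, C -x, D -y (A opposite C, B opposite D).
- bolt_A: bolt A, on a blue washer: hexagon head 24 mm across flats, 15 to 28 mm above the counter, opposite C. Origin: centre of its underside; x axis square to a flat. Clockwise tightens; it does not sink. Already snug: the load springs up over 0.1 rad to 0.25 N m and then the bolt turns on with its washer; let go, it springs back 0.1 rad, the washer stays.
- dot_A (a point): yellow dot, 6 mm wide, near the rim of the 49 mm blue washer under bolt A, 21 mm from the bolt's axis, 16 mm above the counter. It goes round with the bolt once the bolt is snug and loaded, and else stays still (1 mm of travel is 0.05 rad; an eighth of a turn is 16 mm in a straight line).
- bolt_B: bolt B, on a black washer: hexagon head 24 mm across flats, 15 to 28 mm above the counter, opposite D. Origin: centre of its underside; x axis square to a flat. Clockwise tightens; it does not sink. Slack at first: turns easily (0.03 N m) for an unknown 0.15 to 0.55 rad, then snug: the load springs up over 0.1 rad to 0.25 N m and then the bolt turns on with its washer; let go, it springs back 0.1 rad, the washer stays.
- dot_B (a point): yellow dot, 6 mm wide, near the rim of the 49 mm black washer under bolt B, 21 mm from the bolt's axis, 16 mm above the counter. It goes round with the bolt once the bolt is snug and loaded, and else stays still (1 mm of travel is 0.05 rad; an eighth of a turn is 16 mm in a straight line).
- bolt_C: bolt C, on a blue washer: hexagon head 24 mm across flats, 15 to 28 mm above the counter, opposite A. Origin: centre of its underside; x axis square to a flat. Clockwise tightens; it does not sink. Already snug: the load springs up over 0.1 rad to 0.25 N m and then the bolt turns on with its washer; let go, it springs back 0.1 rad, the washer stays.
- dot_C (a point): yellow dot, 6 mm wide, near the rim of the 49 mm blue washer under bolt C, 21 mm from the bolt's axis, 16 mm above the counter. It goes round with the bolt once the bolt is snug and loaded, and else stays still (1 mm of travel is 0.05 rad; an eighth of a turn is 16 mm in a straight line).
- bolt_D: bolt D, on a black washer: hexagon head 24 mm across flats, 15 to 28 mm above the counter, opposite B. Origin: centre of its underside; x axis square to a flat. Clockwise tightens; it does not sink. Slack at first: turns easily (0.03 N m) for an unknown 0.15 to 0.55 rad, then snug: the load springs up over 0.1 rad to 0.25 N m and then the bolt turns on with its washer; let go, it springs back 0.1 rad, the washer stays.
- dot_D (a point): yellow dot, 6 mm wide, near the rim of the 49 mm black washer under bolt D, 21 mm from the bolt's axis, 16 mm above the counter. It goes round with the bolt once the bolt is snug and loaded, and else stays still (1 mm of travel is 0.05 rad; an eighth of a turn is 16 mm in a straight line).
- wrench: T-handled socket wrench, 0.35 kg. Origin: centre of its lower end, z up its axis. Red handle bar 90 mm along x, 16 mm thick (y), 82 to 106 mm up; shank 14 mm, socket 40 mm wide and 32 tall, mouth a hexagon 25.5 mm across flats, 12 mm deep, rim bevelled, x square to a flat (fits when yaws agree modulo 60 degrees, 0.12 rad play each way). Seated on a bolt its origin is 16 mm above the counter.
- stand: blue wrench stand, fixed to the counter: base 90 x 80 mm (x, y), and on it a square well with inside walls 44 mm apart, inner floor 6 mm and rim 40 mm above the counter. Origin: centre of the underside.
- sanitizer: clear bottle of 56 mm diameter, 120 mm tall, a bystander; origin under its centre.
- tape: blue roll of tape lying flat, 96 mm across, 25 mm tall, a bystander; origin under its centre.
- tray: small open black tray, 130 x 90 x 30 mm, with spare nuts, a bystander; origin under its centre.
Mind the look-alikes: they are no part of the job. Of the things that look like the wrench, the smallest one is meant.

How it is judged:
By the outcome, as a careful person would: the job done as asked, in the order asked, and still so for the second after the job is handed in, with the robot touching nothing.
It also fails if it takes over 72 s, if anything falls off the work surface, if the arm or the gripper's body presses on something with over 40 N, if the wrist force passes 120 N, or if a joint passes its speed limit or range.

## Robot

A 6-joint arm with a two-finger parallel gripper is mounted at the origin on the work surface. World frame = base frame: x ahead of the robot, y to its left, z up, the work surface at z = 0. Lengths are in m, angles in rad, forces in N, time in s.
With the tool pointing down it reaches from about 0.425 to 0.95 m from the base axis. Payload 14.7 kg.
Tool frame: the origin (TCP) lies on the centre line of the jaws, within the pads' length; the fingertips stand 14 mm ahead of it and the grasp point (between the pads) lies 5 mm behind it; z points along the fingers, y is the direction in which the jaws open and shut (so a half turn about z gives the same grasp; the last joint's range is limited). The gripper opens to 85 mm and grips with 20 to 120 N. Pads are 22 mm wide; open, the fingers measure 114 mm over their backs; the gripper's body (76 mm by 85 mm) begins 54 mm behind the grasp point. The pads swing forward as they close: fully open they stand 13 mm farther back than shut.
Start: joints at [-1.174, 0.48, 1.596, -0, 1.065, -0.047], TCP at [0.279, -0.587, 0.245] pointing down, gripper open.
Joint ranges: [-2.75, 2.75], [-0.82, 2.05], [0.23, 2.67], [-1.56, 4.7], [0.09, 2.69], [-2.92, 2.92]. Speed limits (rad/s): [1.89, 1.89, 2.39, 3.01, 3.01, 3.01].

## Interface

Orientations are given as a unit quaternion [w, x, y, z].
In Python, from bench import telemetry, capture, calibration, order gives the robot as it stands.
- The arm moves only by the shell command python3 -m pendant 'ROWS' [FORCE]. ROWS is JSON, a list of rows, each a list of 3 entries, a list of its own where there are three numbers: the shift along the tool's x, y, z in mm, then the turn about the tool's z in rad, then the opening, from 0 (shut) to 1 (fully open). A call has 1 to 10 rows; each row is the pose to reach, as a shift and turn from the pose commanded when the call began, along the tool's axes at that moment; what a row does not reach only later rows make up. A row lasts 1/8 s, in which the tool goes at most 62.5 mm and 10.7 degrees, less where a joint would pass 70% of its speed; a pose out of reach is approached as far as the arm can. A call with a gripper value outside its range is refused whole. The fingers move at their own pace and stop on an object; FORCE is the grip in N (left out, the last holds). Time passes only in rows, so rows that repeat a pose let the fingers close. It gives the time, the measured TCP pose, the force and the opening at its end, in the units of the state.
- telemetry.get_obs(): the state, without advancing time (a new reading comes with each control period).
- capture(name): name is "side" or "top" or "wrist"; returns the picture (384x512x3 uint8, blue, green, red); there is no depth.
- calibration(name): a dict with "mtx" (3x3 intrinsics, pixels), "R" (3x3) and "t" (3): a world point X has camera coordinates R X + t. Camera axes: x right, y down, z forward; pixel columns grow to the right and rows downward; lengths in m; the calibration is good to about 2 mm. A picture is of the moment at which its call begins: read the wrist's pose just before it. calibration takes no time and is no camera call; for the wrist camera it gives the pose at the moment of the call.
- order.sign_off(): hands the job in, once; it reports no verdict.
The state is a dict: "time": time; "qpos": joint angles; "qvel": joint speeds; "joint_torque": joint torques, N m; "eef_pos": TCP position; "tool_rot": TCP orientation; "wrist_force": force on the tool from outside, world axes, zero at the start; "moment": the same for the moment, N m; "width": finger opening in m.
Only numpy, scipy, OpenCV 4.12 (cv2) and the standard library are available. Lean on these libraries where they do the work, as an engineer would, in place of code of your own. Each camera call takes 0.05 s, during which the arm holds its last target. There are 200 camera calls.

## Working session

There is one attempt and no reset: what is moved stays moved. The work goes in short steps, Python scripts to look and compute and a shell command to move; the robot and the scene stay as the last step left them, time stands still between calls to the robot, and variables do not carry over. Pictures are saved under pics/ and viewed, about 8 in all and at most 12, crops included, and the job is handed in when it is done.

```bash
ls; mkdir -p pics
cat > h.py <<'E'
import numpy as np, cv2
from bench import telemetry, capture, calibration, order
def ray(c,u,v,z):
    K,R,t=[np.array(c[k]) for k in("mtx","R","t")]
    d=R.T@np.linalg.inv(K)@np.array([u,v,1.]); o=-R.T@t
    return o+d*(z-o[2])/d[2]
def proj(c,X):
    K,R,t=[np.array(c[k]) for k in("mtx","R","t")]
    p=K@(R@np.array(X)+t); return p[:2]/p[2]
def st():
    o=telemetry.get_obs(); print({k:np.round(o[k],4).tolist() for k in("time","qpos","eef_pos","tool_rot","wrist_force","moment","width")}); return o
E
python3 - <<'E'
from h import *
st()
for n in("top","side"):
    im=capture(n); cv2.imwrite(f"pics/{n}0.png",im); c=calibration(n); print(n,np.round(c["mtx"],1).tolist(),np.round(-np.array(c["R"]).T@c["t"],3),np.round(c["R"],2).tolist())
t=cv2.imread("pics/top0.png");cv2.imwrite("pics/top0b.png",cv2.resize(t,(800,600),interpolation=cv2.INTER_CUBIC))
E
```

```text
pics
{'time': 0.0, 'qpos': [-1.1736, 0.4808, 1.5969, -0.0, 1.0651, -0.0466], 'eef_pos': [0.279, -0.5867, 0.2447], 'tool_rot': [-0.0006, 0.9755, 0.2201, -0.0001], 'wrist_force': [-0.2274, -0.0259, 0.2349], 'moment': [-0.0033, 0.0057, 0.0504], 'width': 0.0852}
top [[355.1, 0.0, 260.2], [0.0, 355.1, 193.1], [0.0, 0.0, 1.0]] [0.483 0.042 1.007] [[0.02, -1.0, 0.01], [-1.0, -0.02, -0.09], [0.09, -0.01, -1.0]]
side [[367.5, 0.0, 253.7], [0.0, 367.5, 186.8], [0.0, 0.0, 1.0]] [-0.007  0.744  0.613] [[-0.79, -0.62, 0.0], [-0.32, 0.41, -0.85], [0.53, -0.67, -0.52]]
```

View pics/top0b.png

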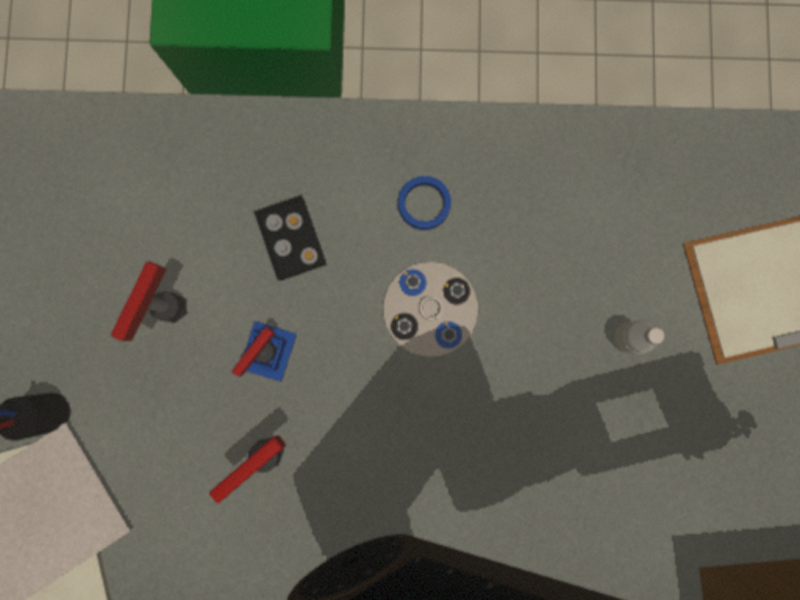

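View pics/side0.png

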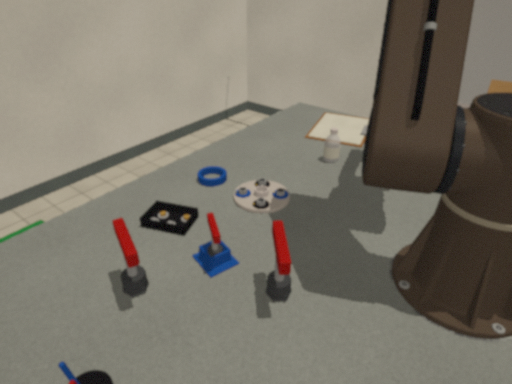

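Three wrench look-alikes appear in the top view (800x600): (138,302), (247,465) and the one in the blue stand at (253,350). The one in the stand has the shortest bar, so it should be the one meant. I'll confirm that in a crop together with the flange.

Run:
```python
from h import *
im=cv2.imread("pics/top0.png"); c=calibration("top")
a=im[155:330,65:205]; b=im[160:235,240:312]
A=cv2.resize(a,None,fx=3.2,fy=3.2,interpolation=cv2.INTER_CUBIC);B=cv2.resize(b,None,fx=5.2,fy=5.2,interpolation=cv2.INTER_CUBIC)
B=cv2.convertScaleAbs(B,alpha=1.4)
o=np.zeros((max(len(A),len(B)),800,3),np.uint8);o[:len(A),:A.shape[1]]=A[:,:420];o[:len(B),424:424+B.shape[1]]=B[:,:376];cv2.imwrite("pics/crop1.png",o)
hsv=cv2.cvtColor(im,cv2.COLOR_BGR2HSV)
red=(((hsv[...,0]<8)|(hsv[...,0]>172))&(hsv[...,1]>150)&(hsv[...,2]>60)).astype(np.uint8)
n,l,s,ce=cv2.connectedComponentsWithStats(red)
for i in range(1,n):
    if s[i,4]>30:
        pts=np.argwhere(l==i)[:,::-1].astype(np.float32); r=cv2.minAreaRect(pts)
        bp=cv2.boxPoints(r); w=np.array([ray(c,*p,0.112) for p in bp]); e=[np.linalg.norm(w[0]-w[1]),np.linalg.norm(w[1]-w[2])]
        d=(w[1]-w[0]) if e[0]>e[1] else w[2]-w[1]
        print(ce[i],s[i,4],np.round(w.mean(0),3),np.round(e,3),'yaw',np.round(np.degrees(np.arctan2(d[1],d[0])),1))
blue=((hsv[...,0]>100)&(hsv[...,0]<125)&(hsv[...,1]>120)).astype(np.uint8)
n,l,s,ce=cv2.connectedComponentsWithStats(blue)
for i in range(1,n):
    if s[i,4]>30: print('blue',ce[i],s[i,4],np.round(ray(c,*ce[i],0.015),3))
w=((hsv[...,2]>90)&(hsv[...,1]<60)).astype(np.uint8)
print('flange guess',ray(c,275,197,.012))
```

```text
Traceback (most recent call last):
ValueError: could not broadcast input array from shape (560,420,3) into shape (560,448,3)
```

Run:
```python
from h import *
im=cv2.imread("pics/top0.png"); c=calibration("top")
a=im[155:330,65:195]; b=im[160:235,240:312]
A=cv2.resize(a,(416,560),interpolation=cv2.INTER_CUBIC);B=cv2.resize(b,(374,390),interpolation=cv2.INTER_CUBIC)
B=cv2.convertScaleAbs(B,alpha=1.4)
o=np.zeros((560,800,3),np.uint8);o[:,:416]=A;o[:390,424:798]=B;cv2.imwrite("pics/crop1.png",o)
hsv=cv2.cvtColor(im,cv2.COLOR_BGR2HSV)
red=(((hsv[...,0]<8)|(hsv[...,0]>172))&(hsv[...,1]>150)&(hsv[...,2]>60)).astype(np.uint8)
n,l,s,ce=cv2.connectedComponentsWithStats(red)
for i in range(1,n):
    if s[i,4]>30:
        pts=np.argwhere(l==i)[:,::-1].astype(np.float32); r=cv2.minAreaRect(pts)
        bp=cv2.boxPoints(r); w=np.array([ray(c,*p,0.112) for p in bp]); e=[np.linalg.norm(w[0]-w[1]),np.linalg.norm(w[1]-w[2])]
        d=(w[1]-w[0]) if e[0]>e[1] else w[2]-w[1]
        print(ce[i],s[i,4],np.round(w.mean(0),3),np.round(e,3),'yaw',np.round(np.degrees(np.arctan2(d[1],d[0])),1))
blue=((hsv[...,0]>100)&(hsv[...,0]<125)&(hsv[...,1]>120)).astype(np.uint8)
n,l,s,ce=cv2.connectedComponentsWithStats(blue)
for i in range(1,n):
    if s[i,4]>30: print('blue',ce[i],s[i,4],np.round(ray(c,*ce[i],0.015),3))
print('flange guess',ray(c,275,197,.012))
```

```text
[ 87.68599034 192.58615137] 621 [0.552 0.465 0.112] [0.131 0.032] yaw -22.4
[161.42857143 224.61607143] 224 [0.475 0.277 0.112] [0.088 0.016] yaw -35.8
[158.01197605 299.5988024 ] 501 [0.292 0.279 0.112] [0.135 0.024] yaw -49.0
blue [271.24929972 128.9719888 ] 357 [0.753 0.003 0.015]
blue [263.8172043  180.98924731] 93 [0.604 0.021 0.015]
blue [162.83050847 211.84745763] 59 [0.511 0.3   0.015]
blue [286.47222222 214.45833333] 72 [ 0.511 -0.044  0.015]
blue [176.44987775 227.73594132] 409 [0.468 0.261 0.015]
flange guess [ 0.55939214 -0.01121843  0.012     ]
```

View pics/crop1.png

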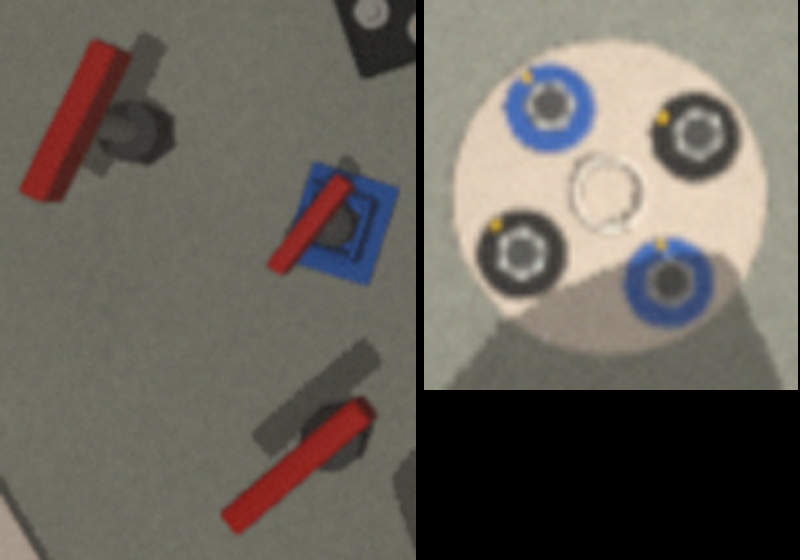

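The crop confirms it. The wrench in the stand (crop pixel 312,222) has a bar about 88 x 16 mm, while the others measure 131 and 135 mm, so it is the one meant. The flange centre is at crop (610,192), with blue bolts at (549,104) and (669,282) and black bolts at (698,133) and (520,253). I'll work out the wrist camera's mount, then move over the flange for a close view.

```bash
cat >> h.py <<'E'
from scipy.spatial.transform import Rotation as Ro
def tool():
    o=telemetry.get_obs(); q=o["tool_rot"]; return np.array(o["eef_pos"]),Ro.from_quat([q[1],q[2],q[3],q[0]]).as_matrix(),o
def yaw(): 
    R=tool()[1]; return np.arctan2(R[1,0],R[0,0])
def go(X,a=None):
    p,R,o=tool(); s=R.T@(np.array(X)-p)*1000
    t=None if a is None else (yaw()-a+np.pi)%(2*np.pi)-np.pi
    print("shift mm",np.round(s,1),"turn",t if t is None else round(t,3),"yaw now",round(yaw(),3),"q6",round(o["qpos"][5],3))
E
python3 - <<'E'
from h import *
p,R,o=tool(); c=calibration("wrist"); cp=-np.array(c["R"]).T@c["t"]
print("cam in tool",np.round(R.T@(cp-p),4),"axes in tool (cols x,y,z)",np.round(R.T@np.array(c["R"]).T,3).tolist(), np.round(c["mtx"],1).tolist())
ct=calibration("top")
for n,u,v in(("cen",610,192),("blue_top",549,104),("blk_r",698,133),("blue_low",669,282),("blk_l",520,253)):
    print(n,np.round(ray(ct,240+(u-424)/374*72-.5+.1,160+v/5.2-.4,.028 if n!="cen" else .03),4))
c6=p*0
go([0.56,-0.01,0.25],1.6)
E
```

```text
cam in tool [ 8.330e-02 -1.000e-04 -1.269e-01] axes in tool (cols x,y,z) [[0.0, -0.945, -0.326], [1.0, -0.0, 0.001], [-0.001, -0.326, 0.945]] [[272.0, 0.0, 254.8], [0.0, 272.0, 191.8], [0.0, 0.0, 1.0]]
cen [ 0.5594 -0.0114  0.03  ]
blue_top [0.6059 0.022  0.028 ]
blk_r [ 0.5921 -0.058   0.028 ]
blue_low [ 0.5124 -0.0436  0.028 ]
blk_l [0.526  0.0358 0.028 ]
shift mm [ 501.4 -400.2   -4.8] turn -1.156 yaw now 0.444 q6 -0.047
```

Run:
```python
from h import *
go([0.56,-0.07,0.17],1.6)
```

```text
shift mm [ 475.7 -345.9   75.1] turn -1.156 yaw now 0.444 q6 -0.047
```

```bash
python3 -m pendant '[[[60,-43,9],-0.15,1],[[110,-80,18],-0.3,1],[[160,-116,26],-0.45,1],[[210,-152,34],-0.6,1],[[260,-189,42],-0.75,1],[[310,-225,50],-0.9,1],[[360,-261,58],-1.05,1],[[410,-298,66],-1.156,1],[[450,-330,72],-1.156,1],[[476,-346,75],-1.156,1]]' 40; python3 -m pendant '[[[0,0,0],0,1],[[0,0,0],0,1]]'
python3 - <<'E'
from h import *
st(); c=calibration("wrist"); im=capture("wrist"); cv2.imwrite("pics/w1.png",im); np.savez("w1c.npz",**{k:np.array(c[k]) for k in("mtx","R","t")})
print(np.round(proj(c,[.5594,-.0114,.012]),0))
for X in([.606,.022,.028],[.592,-.058,.028],[.5124,-.0436,.028],[.526,.0358,.028]): print(proj(c,X).round())
cv2.imwrite("pics/w1b.png",cv2.resize(im,(800,600),interpolation=cv2.INTER_CUBIC))
E
```

```text
time: 1.35
eef_pos: [0.5609, -0.0672, 0.1696]
tool_rot: [-0.0, 0.696, 0.718, -0.0]
wrist_force: [-0.3, -1.2, 0.2]
width: 0.0852
time: 1.6
eef_pos: [0.5599, -0.0705, 0.1701]
tool_rot: [-0.0, 0.697, 0.717, -0.0]
wrist_force: [-0.6, 0.1, 0.3]
width: 0.0852
{'time': 1.6, 'qpos': [-0.1788, 0.4513, 1.8691, -0.0002, 0.8218, -0.208], 'eef_pos': [0.5599, -0.0705, 0.1701], 'tool_rot': [-0.0002, 0.6967, 0.7174, -0.0003], 'wrist_force': [-0.6, 0.0661, 0.2907], 'moment': [-0.0052, 0.0494, 0.0353], 'width': 0.0852}
[257. 124.]
[308.  90.]
[287. 173.]
[209. 157.]
[222.  71.]
```

View pics/w1b.png

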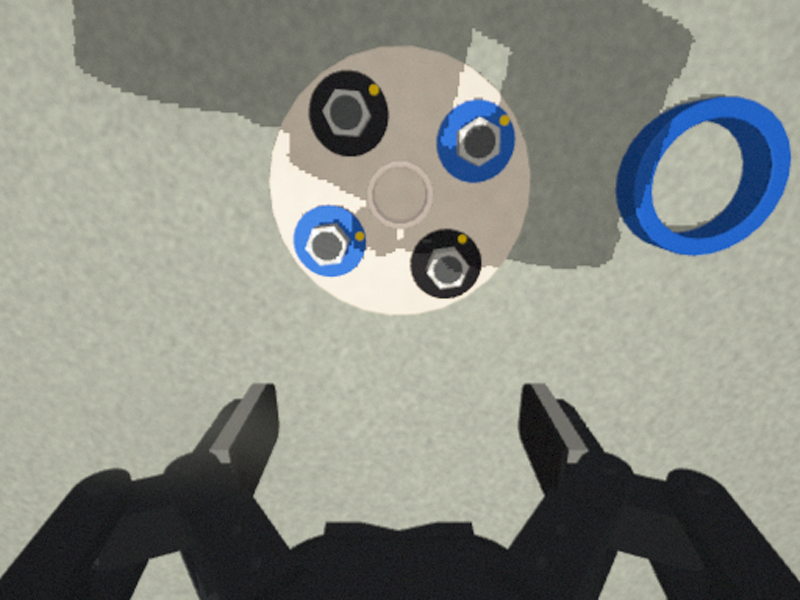

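The wrist view shows the hex heads and yellow dots clearly. Heads in the 800x600 picture: black (346,112), blue (479,141), blue (328,245), black (447,270). Dots: (374,90), (504,120), (360,237), (462,239). I'll make a metric ortho at head height to read the hex yaws.

```bash
cat >> h.py <<'E'
def ortho(im,c,cx,cy,z,half,size):
    # right = -y, down = -x
    P=np.float32([[cx+half,cy+half],[cx+half,cy-half],[cx-half,cy-half],[cx-half,cy+half]])
    s=np.float32([proj(c,[*p,z]) for p in P]); d=np.float32([[0,0],[size,0],[size,size],[0,size]])
    return cv2.warpPerspective(im,cv2.getPerspectiveTransform(s,d),(size,size),flags=cv2.INTER_CUBIC)
def dots(im,c,z=.016):
    h=cv2.cvtColor(im,cv2.COLOR_BGR2HSV); m=((h[...,0]>17)&(h[...,0]<32)&(h[...,1]>140)&(h[...,2]>70)).astype(np.uint8)
    n,l,s,ce=cv2.connectedComponentsWithStats(m)
    return [(np.round(ce[i],1),s[i,4],ray(c,*ce[i],z)) for i in range(1,n) if s[i,4]>4]
E
python3 - <<'E'
from h import *
im=cv2.imread("pics/w1.png"); c=dict(np.load("w1c.npz"))
k=0.64
B={n:ray(c,u*k,v*k,.028)[:2] for n,u,v in(("blk_l",346,112),("blue_t",479,141),("blue_b",328,245),("blk_r",447,270))}
tiles=[]
for n,b in B.items():
    t=ortho(im,c,*b,.028,.018,290); 
    g=cv2.cvtColor(t,cv2.COLOR_BGR2GRAY); t=cv2.convertScaleAbs(t,alpha=230/np.percentile(g,99))
    cv2.putText(t,n,(3,15),0,.5,(0,255,0),1); cv2.circle(t,(145,145),2,(0,0,255),-1); tiles.append(t); print(n,b.round(4))
cv2.imwrite("pics/hex.png",np.vstack([np.hstack(tiles[:2]),np.hstack(tiles[2:])]))
print("mean",np.mean(list(B.values()),0))
for d in dots(im,c):
    n=min(B,key=lambda k:np.linalg.norm(B[k]-d[2][:2])); v=d[2][:2]-B[n]
    print(n,d[0],d[1],d[2].round(4),'r',np.linalg.norm(v).round(4),'ang',np.degrees(np.arctan2(v[1],v[0])).round(1))
E
```

```text
blk_l [0.5258 0.0349]
blue_t [0.6045 0.0214]
blue_b [ 0.5134 -0.0438]
blk_r [ 0.5908 -0.058 ]
mean [ 0.55861707 -0.01138137]
blk_l [238.9  57.1] 45 [0.5408 0.0488 0.016 ] r 0.0205 ang 42.9
blue_t [322.5  76.5] 30 [0.6206 0.0345 0.016 ] r 0.0208 ang 38.9
blue_b [229.8 150.8] 20 [ 0.5322 -0.0393  0.016 ] r 0.0193 ang 13.3
blk_r [295.5 152.5] 32 [ 0.6006 -0.0391  0.016 ] r 0.0213 ang 62.5
```

View pics/hex.png

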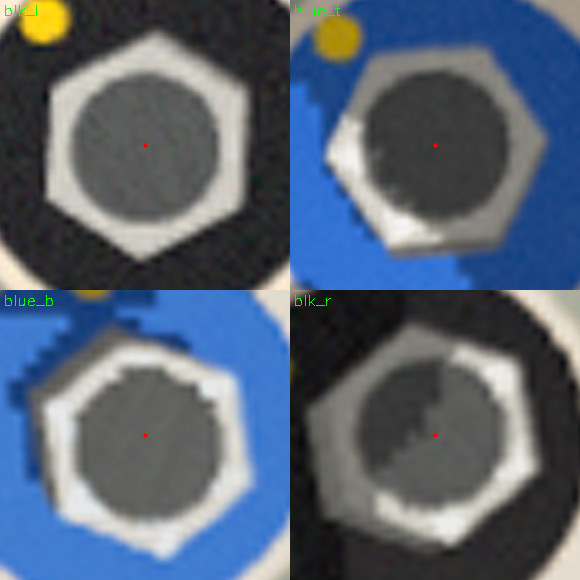

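Flat-normal yaws read from the crop (mod 60°): blk_l 27.7°, blue_t 4.2°, blue_b -20.9°, blk_r -18.6°. The fit puts the flange centre at about (0.5586,-0.0114) with its arms at 35.2°. Next I'll go above the wrench for a close look.

Run:
```python
from h import *
go([.475,.277,.22],2.517)
```

```text
shift mm [350.2 -75.  -49.8] turn -0.918 yaw now 1.599 q6 -0.208
```

```bash
python3 -m pendant '[[[30,-6,-50],-0.15,1],[[90,-20,-50],-0.3,1],[[150,-32,-50],-0.45,1],[[210,-45,-50],-0.6,1],[[270,-58,-50],-0.75,1],[[325,-70,-50],-0.88,1],[[350,-75,-50],-0.918,1],[[350,-75,-50],-0.918,1],[[350,-75,-50],-0.918,1]]'
python3 - <<'E'
from h import *
st(); c=calibration("wrist"); im=capture("wrist"); cv2.imwrite("pics/w2.png",im); np.savez("w2c.npz",**{k:np.array(c[k]) for k in("mtx","R","t")})
cv2.imwrite("pics/w2b.png",cv2.resize(im,(800,600),interpolation=cv2.INTER_CUBIC))
E
```

```text
time: 2.78
eef_pos: [0.4755, 0.2762, 0.2203]
tool_rot: [0.0, 0.308, 0.952, -0.0]
wrist_force: [-0.6, 0.5, -0.0]
width: 0.0851
{'time': 2.775, 'qpos': [0.4713, 0.3696, 1.8543, -0.0003, 0.918, -0.4739], 'eef_pos': [0.4755, 0.2762, 0.2203], 'tool_rot': [0.0, 0.3076, 0.9515, -0.0002], 'wrist_force': [-0.579, 0.4626, -0.0049], 'moment': [-0.0066, 0.0065, -0.0243], 'width': 0.0851}
```

View pics/w2b.png

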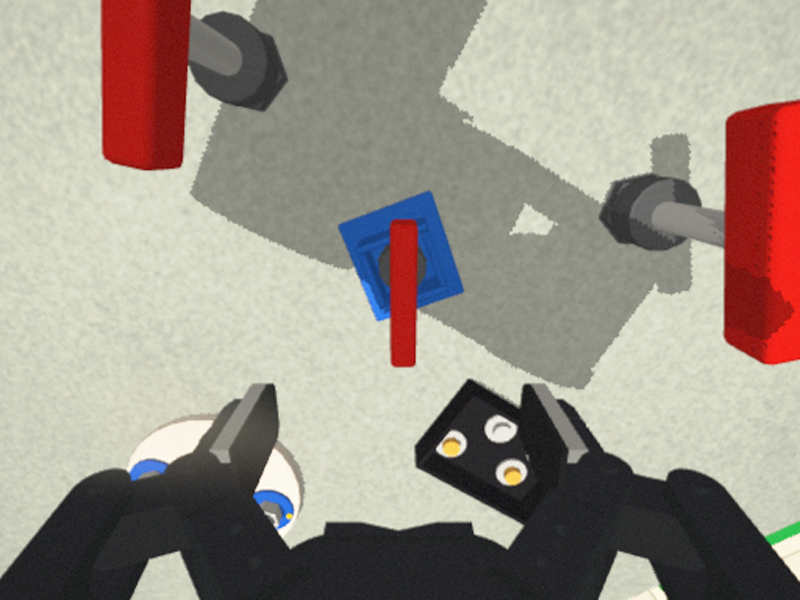

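The bar of the small wrench is centred near (404,293), with corners (391,221), (417,221), (415,365) and (392,365). The stand is at (401,257). Both large wrenches are well clear of the gripper.

Run:
```python
from h import *
c=dict(np.load("w2c.npz")); k=.64
w=np.array([ray(c,u*k,v*k,.112) for u,v in((391,221),(417,221),(415,365),(392,365))])
m1=(w[0]+w[1])/2; m2=(w[2]+w[3])/2; d=m1-m2; print("ctr",w.mean(0).round(4),"len",np.linalg.norm(d).round(4),"wid",np.linalg.norm(w[0]-w[1]).round(4),np.linalg.norm(w[2]-w[3]).round(4),"yaw",np.arctan2(d[1],d[0]))
s=np.array([ray(c,u*k,v*k,.006) for u,v in((340,225),(431,192),(463,291),(379,320))]); print("stand",s.mean(0).round(4),np.linalg.norm(s[0]-s[1]),np.linalg.norm(s[1]-s[2])); d=s[1]-s[2];print(np.arctan2(d[1],d[0]))
d=s[1]-s[0];print(np.arctan2(d[1],d[0]))
go([*w.mean(0)[:2],.108],np.arctan2((m1-m2)[1],(m1-m2)[0]))
```

```text
ctr [0.4732 0.2812 0.112 ] len 0.0884 wid 0.0143 0.0142 yaw 2.517348882333536
stand [0.4758 0.2804 0.006 ] 0.07665328050100711 0.08617915316828687
2.8596001483412987
1.2875755221175265
shift mm [  5.    2.7 112.3] turn -0.002 yaw now 2.516 q6 -0.474
```

Run:
```python
from h import *
im=cv2.imread("pics/w2.png"); print("col258 rows136-160 R", im[134:162,258,2].tolist(), "rows 225-240",im[225:242,258,2].tolist()); print("row190",im[190,244:274].tolist())
for z in(.100,.112):
  c=dict(np.load("w2c.npz")); print(ray(c,258.5,140.9,z).round(4),ray(c,258.5,233.5,z).round(4))
t=cv2.imread("pics/top0.png"); cv2.imwrite("pics/bars.png",np.vstack([cv2.resize(im[125:250,225:295],None,fx=4.8,fy=4.8,interpolation=cv2.INTER_CUBIC)]))
```

```text
col258 rows136-160 R [40, 37, 34, 33, 35, 34, 123, 146, 147, 153, 171, 177, 181, 184, 180, 183, 181, 182, 181, 183, 181, 180, 182, 184, 178, 180, 182, 183] rows 225-240 [177, 179, 179, 179, 179, 178, 179, 179, 178, 174, 205, 217, 218, 224, 224, 222, 217]
row190 [[145, 76, 32], [123, 60, 19], [119, 59, 15], [129, 67, 30], [127, 64, 24], [91, 51, 72], [45, 33, 153], [28, 29, 175], [26, 26, 178], [23, 27, 180], [18, 26, 180], [23, 30, 180], [24, 29, 181], [24, 25, 179], [20, 24, 181], [26, 29, 179], [24, 29, 181], [20, 25, 179], [20, 30, 180], [24, 30, 180], [22, 27, 176], [22, 26, 169], [79, 46, 113], [153, 82, 59], [164, 87, 36], [163, 88, 38], [159, 82, 29], [157, 81, 33], [153, 78, 31], [152, 79, 31]]
[0.4384 0.3064 0.1   ] [0.5143 0.2521 0.1   ]
[0.4369 0.3073 0.112 ] [0.5091 0.2556 0.112 ]
```

View pics/bars.png

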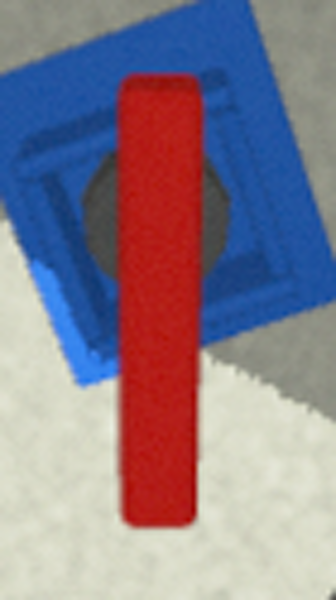

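The bright top face starts at row about 144; rows 140–144 are the end face. That moves the bar centre to about (0.4747, 0.280). Descending and gripping.

```bash
python3 -m pendant '[[[2.8,2.4,40],0,1],[[2.8,2.4,80],0,1],[[2.8,2.4,110],0,1],[[2.8,2.4,124],0,1],[[2.8,2.4,124],0,1],[[2.8,2.4,124],0,0],[[2.8,2.4,124],0,0],[[2.8,2.4,124],0,0],[[2.8,2.4,124],0,0]]' 80
python3 - <<'E'
from h import *
st()
E
```

```text
time: 3.95
eef_pos: [0.4746, 0.2812, 0.0967]
tool_rot: [0.0, 0.307, 0.952, 0.0]
wrist_force: [-1.5, -1.8, 10.5]
width: 0.0147
{'time': 3.95, 'qpos': [0.48, 0.5424, 1.9514, -0.0, 0.6471, -0.4671], 'eef_pos': [0.4746, 0.2812, 0.0967], 'tool_rot': [0.0002, 0.3068, 0.9518, 0.0002], 'wrist_force': [-1.4996, -1.8074, 10.489], 'moment': [-0.3511, 0.2522, -0.0149], 'width': 0.0147}
```

```bash
python3 -m pendant '[[[0,0,-15],0,0],[[0,0,-35],0,0],[[0,0,-60],0,0],[[0,0,-80],0,0],[[0,0,-80],0,0]]'
python3 - <<'E'
from h import *
st(); c=calibration("wrist"); im=capture("wrist"); cv2.imwrite("pics/w3.png",im); np.savez("w3c.npz",**{k:np.array(c[k]) for k in("mtx","R","t")})
cv2.imwrite("pics/w3b.png",cv2.resize(im[60:330,100:420],None,fx=2.2,fy=2.2,interpolation=cv2.INTER_CUBIC))
go([.5257,.0352,.172],np.radians(147.7))
E
```

```text
time: 4.58
eef_pos: [0.4753, 0.2816, 0.1782]
tool_rot: [0.001, 0.307, 0.952, 0.001]
wrist_force: [0.1, 0.2, -2.6]
width: 0.0146
{'time': 4.575, 'qpos': [0.48, 0.4243, 1.8922, 0.0001, 0.822, -0.4671], 'eef_pos': [0.4753, 0.2816, 0.1782], 'tool_rot': [0.0011, 0.3068, 0.9518, 0.0011], 'wrist_force': [0.064, 0.2216, -2.6326], 'moment': [-0.0015, -0.0221, -0.0256], 'width': 0.0146}
shift mm [-185.1 -169.9    4.9] turn -0.06 yaw now 2.518 q6 -0.467
```

View pics/w3b.png

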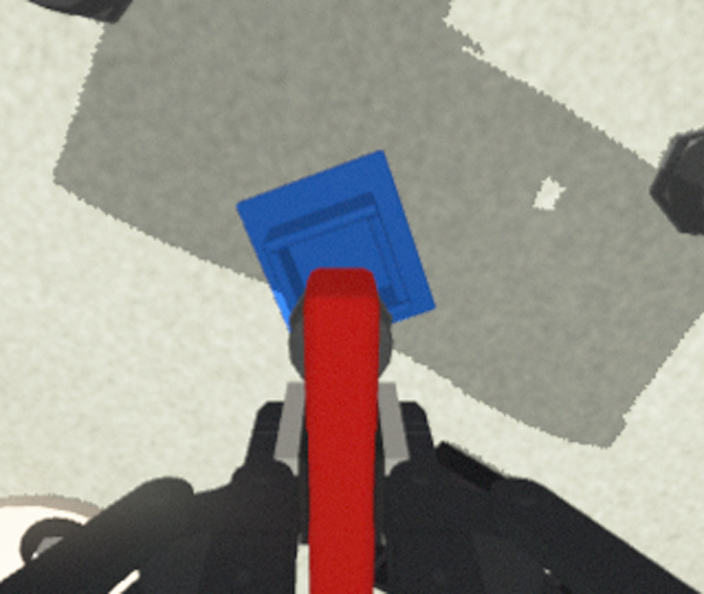

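Lifted and held: the bar runs straight along the tool x axis, the wrist force is about -3 N, and the stand is empty below. The bar end suggests the wrench axis sits about 1.3 mm toward tool -x. Going to black-left.

```bash
python3 - <<'E'
from h import *
go([.5246,.0359,.140],2.578)
E
python3 -m pendant '[[[-40,-36,0],-0.03,0],[[-82,-75,0],-0.06,0],[[-124,-115,5],-0.06,0],[[-160,-148,15],-0.06,0],[[-182,-168,28],-0.06,0],[[-185,-169.5,38],-0.06,0],[[-185,-169.5,38],-0.06,0],[[-185,-169.5,38],-0.06,0]]'
python3 - <<'E'
from h import *
go([.5246,.0359,.1067],2.578)
E
```

```text
shift mm [-183.8 -170.1   36.9] turn -0.06 yaw now 2.518 q6 -0.467
time: 5.62
eef_pos: [0.5254, 0.0364, 0.1383]
tool_rot: [-0.0, 0.278, 0.961, -0.0]
wrist_force: [-0.3, 0.9, -2.3]
width: 0.0148
shift mm [ 0.4 -0.8 31.6] turn 0.001 yaw now 2.579 q6 -0.997
```

```bash
python3 -m pendant '[[[0.4,-0.8,14],0,0],[[0.4,-0.8,20],0,0],[[0.4,-0.8,23],0,0],[[0.4,-0.8,26],0,0],[[0.4,-0.8,26],0,0]]'; python3 -m pendant '[[[0,0,2],0,0],[[0,0,4],0,0],[[0,0,4],0,0]]'
python3 - <<'E'
from h import *
st()
E
```

```text
time: 6.25
eef_pos: [0.5249, 0.0352, 0.1121]
tool_rot: [-0.0, 0.278, 0.961, 0.0]
wrist_force: [-0.1, 4.9, -7.0]
width: 0.0144
time: 6.62
eef_pos: [0.525, 0.0351, 0.1083]
tool_rot: [0.0, 0.278, 0.961, 0.0]
wrist_force: [0.2, 5.2, -2.5]
width: 0.0147
{'time': 6.625, 'qpos': [0.0091, 0.4981, 2.0024, 0.0003, 0.6408, -0.9981], 'eef_pos': [0.525, 0.0351, 0.1083], 'tool_rot': [0.0002, 0.2782, 0.9605, 0.0001], 'wrist_force': [0.1574, 5.1811, -2.5065], 'moment': [1.3298, -0.147, 0.0093], 'width': 0.0147}
```

Seated (socket bottom about 17.5 mm up) with a small side force. I'll recentre slightly and start turning.

```bash
cat > m.py <<'E'
from h import *
a=[]
o=telemetry.get_obs(); print("t %.2f yaw %.3f p %s F %s M %s q6 %.2f"%(o["time"],yaw(),np.round(o["eef_pos"],4),np.round(o["wrist_force"],1),np.round(o["moment"],3),o["qpos"][5]))
E
python3 -m pendant '[[[0.8,0.5,1],0.03,0],[[0.8,0.5,1],0.08,0],[[0.8,0.5,1],0.12,0],[[0.8,0.5,1],0.12,0]]' >/dev/null; python3 m.py; python3 -m pendant '[[[0,0,0],0.05,0],[[0,0,0],0.08,0],[[0,0,0],0.08,0]]'>/dev/null; python3 m.py
```

```text
t 7.12 yaw 2.457 p [0.5245 0.0358 0.1073] F [ 0.5  2.5 -1.9] M [ 0.764 -0.173 -0.   ] q6 -0.88
t 7.50 yaw 2.378 p [0.5245 0.0359 0.1073] F [ 1.   3.9 -3.1] M [ 0.884 -0.302  0.04 ] q6 -0.80
```

```bash
for i in 1 2 3; do python3 -m pendant '[[[0.3,0.3,0],0.04,0],[[0.3,0.3,0],0.07,0],[[0.3,0.3,0],0.07,0]]'>/dev/null; python3 m.py; done
```

```text
t 7.88 yaw 2.308 p [0.5245 0.0362 0.1073] F [ 0.9  2.3 -4.2] M [ 0.53  -0.348  0.02 ] q6 -0.73
t 8.25 yaw 2.238 p [0.5246 0.0367 0.1074] F [ 2.1  2.2 -2.6] M [ 0.436 -0.546  0.02 ] q6 -0.66
t 8.62 yaw 2.168 p [0.5246 0.037  0.1073] F [ 3.2 -0.  -3.3] M [ 0.162 -0.686 -0.021] q6 -0.58
```

```bash
cat > d.py <<'E'
from h import *
import sys
B={"blk_l":(.5257,.0352),"blue_t":(.6052,.0215),"blue_b":(.512,-.0443),"blk_r":(.5915,-.058)}
c=calibration("wrist"); im=capture("wrist"); 
if len(sys.argv)>1: cv2.imwrite("pics/"+sys.argv[1],im)
for d in dots(im,c):
    n=min(B,key=lambda k:np.linalg.norm(np.array(B[k])-d[2][:2])); v=d[2][:2]-np.array(B[n])
    if np.linalg.norm(v)<.035: print(n,d[0],d[1],'r',np.linalg.norm(v).round(4),'ang',np.degrees(np.arctan2(v[1],v[0])).round(1))
E
python3 d.py d1.png; python3 -m pendant '[[[0,0,0],0.05,0],[[0,0,0],0.05,0]]'>/dev/null; python3 m.py; python3 d.py
```

```text
blk_l [279.1 199.5] 47 r 0.0207 ang 45.5
blue_t [339.5 257. ] 26 r 0.0201 ang 43.8
t 8.93 yaw 2.119 p [0.5247 0.0371 0.1074] F [ 3.7  1.5 -2.5] M [ 0.099 -0.852  0.062] q6 -0.53
blk_l [278.8 198.4] 49 r 0.0206 ang 45.3
blue_t [342.6 253.2] 25 r 0.02 ang 43.9
```

```bash
for i in 1 2; do python3 -m pendant '[[[-0.2,0.3,0],0.04,0],[[-0.2,0.3,0],0.06,0],[[-0.2,0.3,0],0.06,0]]'>/dev/null; python3 m.py; python3 d.py|grep blk; done
```

```text
t 9.35 yaw 2.059 p [0.525  0.0371 0.1074] F [ 4.2  0.4 -4. ] M [ 0.143 -0.96   0.139] q6 -0.47
blk_l [278.1 197. ] 45 r 0.0205 ang 45.2
t 9.78 yaw 1.999 p [0.5252 0.0371 0.1073] F [ 3.   1.4 -2.1] M [ 0.13  -0.803  0.182] q6 -0.41
blk_l [277.9 195.6] 50 r 0.0206 ang 45.0
```

Torque is climbing on the spring ramp (0.06, 0.14, 0.18). Continuing in small steps.

```bash
for i in 1 2 ; do python3 -m pendant '[[[-0.1,0.2,0],0.04,0],[[-0.1,0.2,0],0.04,0]]'>/dev/null; python3 m.py; python3 d.py|grep blk; done
```

```text
t 10.07 yaw 1.959 p [0.5253 0.0371 0.1073] F [ 1.9  0.7 -0.8] M [ 0.111 -0.682  0.341] q6 -0.37
blk_l [277.6 194.7] 51 r 0.0207 ang 44.9
t 10.38 yaw 1.919 p [0.5255 0.0371 0.1073] F [ 2.9  1.  -0.4] M [ 0.115 -0.554  0.206] q6 -0.34
blk_l [277.6 194.8] 52 r 0.0207 ang 42.2
```

```bash
python3 -m pendant '[[[0,0.2,0],0.03,0],[[0,0.2,0],0.03,0]]'>/dev/null; python3 m.py; python3 d.py|grep blk;  python3 -m pendant '[[[0,0,0],-0.15,0],[[0,0,0],-0.22,0],[[0,0,0],-0.22,0],[[0,0,-10],-0.22,0],[[0,0,-25],-0.22,0],[[0,0,-40],-0.22,0],[[0,0,-40],-0.22,0]]'>/dev/null; python3 m.py; python3 d.py
python3 - <<'E'
from h import *
go([.5898,-.057,.125],2.817)
E
```

```text
t 10.68 yaw 1.887 p [0.5257 0.0371 0.1073] F [0.6 0.2 0.2] M [ 0.023 -0.301  0.254] q6 -0.30
blk_l [277.4 194.7] 50 r 0.0207 ang 40.8
t 11.60 yaw 2.108 p [0.5267 0.0372 0.149 ] F [-0.3  0.1 -3.1] M [-0.003 -0.058  0.024] q6 -0.52
blk_l [273.5 184.5] 36 r 0.0204 ang 39.8
blue_t [329.8 230.5] 18 r 0.0203 ang 43.2
shift mm [-113.4    6.4   23.2] turn -0.709 yaw now 2.108 q6 -0.524
```

B/D first bolt nipped: its dot moved about 4° at a steady 0.25 N m. Now the opposite black bolt.

```bash
python3 -m pendant '[[[-40,2,0],-0.18,0],[[-80,5,0],-0.36,0],[[-113,6.4,0],-0.54,0],[[-113,6.4,0],-0.709,0],[[-113,6.4,12],-0.709,0],[[-113,6.4,23],-0.709,0],[[-113,6.4,23],-0.709,0]]'>/dev/null; python3 m.py;python3 - <<'E'
from h import *
go([.5898,-.057,.1073],2.817)
E
```

```text
t 12.53 yaw 2.815 p [ 0.5881 -0.0562  0.1228] F [-0.5  0.1 -2.6] M [-0.012 -0.009  0.043] q6 -1.39
shift mm [-1.9 -0.2 15.5] turn -0.002 yaw now 2.815 q6 -1.391
```

```bash
python3 -m pendant '[[[-1.9,-0.2,2],0,0],[[-1.9,-0.2,5],0,0],[[-1.9,-0.2,8],0,0],[[-1.9,-0.2,8],0,0]]'>/dev/null; python3 m.py; python3 -m pendant '[[[0,0,3],0,0],[[0,0,5],0,0],[[0,0,7.5],0,0],[[0,0,7.5],0,0]]'>/dev/null; python3 m.py
```

```text
t 13.03 yaw 2.817 p [ 0.5907 -0.0575  0.1161] F [-0.   0.4 -2.4] M [ 0.012 -0.04   0.069] q6 -1.39
t 13.53 yaw 2.817 p [ 0.5907 -0.0575  0.1085] F [ 0.5  1.4 -3.1] M [ 0.08   0.033 -0.08 ] q6 -1.39
```

```bash
python3 -m pendant '[[[0,0,1],0.06,0],[[0,0,1],0.12,0],[[0,0,1],0.18,0],[[0,0,1],0.22,0],[[0,0,1],0.22,0]]'>/dev/null; python3 m.py; python3 d.py; for i in 1 2 3; do python3 -m pendant '[[[0,0,0],0.04,0],[[0,0,0],0.06,0],[[0,0,0],0.06,0]]'>/dev/null; python3 m.py; python3 d.py|grep blk; done
```

```text
t 14.15 yaw 2.597 p [ 0.5907 -0.0573  0.1077] F [ 0.2  3.5 -3.4] M [0.755 0.064 0.056] q6 -1.17
blk_l [341.5  81.1] 67 r 0.02 ang 37.8
blue_b [236.5 131.2] 37 r 0.0205 ang 14.3
blue_t [368.  176.9] 31 r 0.0199 ang 40.8
blk_r [279.4 200.4] 43 r 0.0209 ang 65.2
t 14.57 yaw 2.538 p [ 0.5909 -0.0574  0.1078] F [-0.2  4.1 -3.6] M [1.042 0.132 0.016] q6 -1.11
blk_l [334.2  75.6] 68 r 0.02 ang 37.5
blk_r [279.1 198.8] 44 r 0.0207 ang 65.4
t 15.00 yaw 2.477 p [ 0.5909 -0.0574  0.1078] F [ 0.1  5.4 -4.1] M [1.243 0.098 0.066] q6 -1.05
blk_l [326.4  70.7] 65 r 0.0201 ang 37.5
blk_r [279.1 197.6] 46 r 0.0208 ang 64.7
t 15.43 yaw 2.417 p [ 0.5909 -0.0573  0.1078] F [-1.3  6.7 -4.7] M [1.51  0.065 0.065] q6 -0.99
blk_l [318.   66.3] 69 r 0.0201 ang 37.6
blk_r [278.7 196.3] 47 r 0.0208 ang 64.7
```

```bash
python3 -m pendant '[[[0.5,0.6,0],0.04,0],[[0.5,0.6,0],0.06,0],[[0.5,0.6,0],0.06,0]]'>/dev/null; python3 m.py; python3 d.py|grep blk_r; for i in 1 2 ; do python3 -m pendant '[[[0.2,0.2,0],0.05,0],[[0.2,0.2,0],0.05,0]]'>/dev/null; python3 m.py; python3 d.py|grep blk_r; done
```

```text
t 15.85 yaw 2.357 p [ 0.591  -0.0568  0.1078] F [ 0.3  4.  -3.5] M [1.005 0.044 0.222] q6 -0.93
blk_r [278.  195.2] 47 r 0.0209 ang 64.9
t 16.15 yaw 2.308 p [ 0.591  -0.0565  0.1079] F [ 0.4  2.4 -4.1] M [ 0.643 -0.044  0.163] q6 -0.88
blk_r [277.5 194.4] 48 r 0.0208 ang 64.5
t 16.45 yaw 2.258 p [ 0.591  -0.0563  0.1078] F [ 0.6  1.  -4.8] M [ 0.336 -0.077  0.209] q6 -0.83
blk_r [277.4 194.5] 51 r 0.0209 ang 61.6
```

Second black bolt has nipped: the dot went 64.6° to 61.6° at about 0.21 N m. Both are now snug, so I'll continue on this one (D) by an eighth, keeping the axis offset compensated.

```bash
python3 -m pendant '[[[0,0.2,0],0.1,0],[[0,0.4,0],0.2,0],[[-0.1,0.55,0],0.3,0],[[-0.15,0.7,0],0.4,0],[[-0.15,0.7,0],0.4,0]]'>/dev/null; python3 m.py; python3 d.py|grep blk_r
```

```text
t 17.12 yaw 1.859 p [ 0.5917 -0.056   0.1078] F [ 1.4 -0.2 -4.7] M [ 0.096 -0.124  0.217] q6 -0.43
blk_r [277.4 194.6] 49 r 0.0209 ang 38.5
```

```bash
python3 -m pendant '[[[0,0.2,0],0.1,0],[[0,0.4,0],0.2,0],[[-0.1,0.6,0],0.3,0],[[-0.15,0.75,0],0.385,0],[[-0.15,0.75,0],0.385,0]]'>/dev/null; python3 m.py; python3 d.py|grep blk_r; python3 -m pendant '[[[0,0,0],-0.15,0],[[0,0,0],-0.22,0],[[0,0,0],-0.22,0],[[0,0,-10],-0.22,0],[[0,0,-25],-0.22,0],[[0,0,-40],-0.22,0],[[0,0,-40],-0.22,0]]'>/dev/null; python3 m.py; python3 d.py d2.png
python3 - <<'E'
from h import *
for a in (2.109,2.109-np.pi/3):
    print(a); e=np.array([.0257+.5+.0001,.0354])+.0019*np.array([np.cos(a),np.sin(a)]); go([*e,.125],a)
E
```

```text
t 17.80 yaw 1.475 p [ 0.5923 -0.0559  0.1078] F [ 1.  -0.4 -2.8] M [-0.16  -0.096  0.176] q6 -0.05
blk_r [277.3 194.7] 50 r 0.0208 ang 16.5
t 18.73 yaw 1.692 p [ 0.5933 -0.0559  0.1497] F [-0.2  0.1 -2.8] M [ 0.013  0.017 -0.009] q6 -0.27
blk_l [211.3  67.4] 53 r 0.0206 ang 37.3
blue_t [297.6  94.7] 31 r 0.0205 ang 39.7
blue_b [195.6 162.8] 23 r 0.0213 ang 13.7
blk_r [273.1 184.8] 36 r 0.0204 ang 15.8
2.109
shift mm [100.3 -56.3  23.6] turn -0.417 yaw now 1.692 q6 -0.266
1.0618024488034024
shift mm [100.1 -54.4  23.6] turn 0.63 yaw now 1.692 q6 -0.266
```

D's dot went from 64.7° to 16.5°: a 3° nip plus 45°. Now to the opposite, black-left.

```bash
python3 -m pendant '[[[40,-22,0],-0.18,0],[[80,-45,0],-0.36,0],[[100,-56,0],-0.417,0],[[100,-56,0],-0.417,0],[[100.3,-56.3,14],-0.417,0],[[100.3,-56.3,24],-0.417,0],[[100.3,-56.3,24],-0.417,0]]'>/dev/null; python3 m.py;python3 - <<'E'
from h import *
a=2.109;e=np.array([.5258,.0354])+.0019*np.array([np.cos(a),np.sin(a)]); go([*e,.1078],a)
E
```

```text
t 19.65 yaw 2.108 p [0.5238 0.0365 0.1224] F [-1.   0.1 -2.4] M [-0.043 -0.022 -0.03 ] q6 -0.52
shift mm [-0.1  1.2 14.6] turn -0.001 yaw now 2.108 q6 -0.525
```

```bash
python3 -m pendant '[[[0,1.2,2],0,0],[[0,1.2,5],0,0],[[0,1.2,8],0,0],[[0,1.2,11],0,0],[[0,1.2,14],0,0],[[0,1.2,14.6],0,0],[[0,1.2,14.6],0,0]]'>/dev/null; python3 m.py; python3 d.py
```

```text
t 20.52 yaw 2.109 p [0.5254 0.0376 0.1092] F [-0.1 -2.6 -3.4] M [-0.666 -0.051 -0.046] q6 -0.52
blk_l [278.1 199.3] 46 r 0.0207 ang 40.9
blue_t [342.2 251.6] 26 r 0.0203 ang 43.5
```

```bash
python3 -m pendant '[[[-0.1,0.1,1],0.1,0],[[-0.2,0.3,1],0.2,0],[[-0.3,0.4,1],0.3,0],[[-0.4,0.6,1],0.4,0],[[-0.5,0.7,1],0.5,0],[[-0.5,0.7,1],0.5,0]]'>/dev/null; python3 m.py; python3 d.py
```

```text
t 21.32 yaw 1.610 p [0.5263 0.0376 0.1083] F [ 0.3 -3.1 -0.1] M [-0.666 -0.078  0.177] q6 -0.02
blk_l [277.2 195.1] 46 r 0.0206 ang 23.5
blue_t [363.6 206.8] 28 r 0.0206 ang 42.9
```

```bash
python3 -m pendant '[[[-0.3,0.2,0],0.1,0],[[-0.4,0.4,0],0.2,0],[[-0.5,0.5,0],0.3,0],[[-0.6,0.7,0],0.4,0],[[-0.7,0.85,0],0.48,0],[[-0.7,0.85,0],0.48,0]]'>/dev/null; python3 m.py; python3 d.py
```

```text
t 22.12 yaw 1.131 p [0.5271 0.037  0.1083] F [-1.1 -1.6  0.5] M [-0.36   0.065  0.179] q6 0.45
blue_t [359.9 156.5] 37 r 0.0208 ang 41.9
blk_l [277.1 194.6] 47 r 0.0206 ang -3.6
blk_r [379.4 245.8] 46 r 0.0206 ang 18.2
```

B's dot is at -3.6°, so 44.5° after the nip. Releasing and going to the blue bolt nearest the robot.

```bash
python3 -m pendant '[[[0,0,0],-0.15,0],[[0,0,0],-0.22,0],[[0,0,0],-0.22,0],[[0,0,-10],-0.22,0],[[0,0,-25],-0.22,0],[[0,0,-40],-0.22,0],[[0,0,-40],-0.22,0]]'>/dev/null; python3 m.py;  python3 d.py
python3 - <<'E'
from h import *
a=1.73;go([.5123,-.0423,.123],a)
E
```

```text
t 23.05 yaw 1.349 p [0.5281 0.0369 0.1499] F [ 0.8  0.7 -3.6] M [-0.043  0.001 -0.014] q6 0.23
blue_t [347.  167.7] 24 r 0.0207 ang 41.6
blk_l [273.3 185.1] 38 r 0.0207 ang -4.2
blk_r [347.  245.6] 34 r 0.0203 ang 17.6
shift mm [-80.6   2.5  26.1] turn -0.381 yaw now 1.349 q6 0.235
```

```bash
python3 -m pendant '[[[-40,1,0],-0.18,0],[[-80,2.5,0],-0.36,0],[[-80.6,2.5,0],-0.381,0],[[-80.6,2.5,14],-0.381,0],[[-80.6,2.5,26],-0.381,0],[[-80.6,2.5,26],-0.381,0],[[-80.6,2.5,26],-0.381,0]]'>/dev/null; python3 m.py; python3 d.py
python3 - <<'E'
from h import *
a=1.73;go([.5123,-.0423,.1078],a)
E
```

```text
t 23.98 yaw 1.730 p [ 0.5118 -0.0419  0.122 ] F [ 0.1 -1.1 -2.7] M [ 0.012 -0.038 -0.071] q6 -0.30
blk_l [310.5 117.3] 54 r 0.0201 ang -5.6
blue_t [397.6 130.1] 37 r 0.0199 ang 41.6
blue_b [277.9 195.8] 27 r 0.0206 ang 15.2
blk_r [357.3 221.3] 43 r 0.0197 ang 17.6
shift mm [-0.4  0.3 14.4] turn 0.0 yaw now 1.73 q6 -0.3
```

```bash
python3 -m pendant '[[[-0.4,0.3,3],0,0],[[-0.4,0.3,6],0,0],[[-0.4,0.3,9],0,0],[[-0.4,0.3,12],0,0],[[-0.4,0.3,14.5],0,0],[[-0.4,0.3,14.5],0,0]]'>/dev/null; python3 m.py; python3 d.py|grep e_b
```

```text
t 24.77 yaw 1.730 p [ 0.512  -0.0426  0.1075] F [-0.3 -0.6 -3.5] M [-0.032 -0.044 -0.113] q6 -0.30
blue_b [279.1 200.5] 32 r 0.0206 ang 15.5
```

```bash
python3 -m pendant '[[[0,0.2,0],0.1,0],[[-0.1,0.4,0],0.2,0],[[-0.1,0.6,0],0.3,0],[[-0.2,0.8,0],0.4,0],[[-0.2,0.9,0],0.5,0],[[-0.2,0.9,0],0.5,0]]'>/dev/null; python3 m.py; python3 d.py|grep e_b
```

```text
t 25.57 yaw 1.230 p [ 0.5132 -0.0427  0.1078] F [ 0.   1.  -2.6] M [ 0.06  -0.156  0.191] q6 0.20
blue_b [277.5 194.5] 32 r 0.021 ang 1.7
```

```bash
python3 -m pendant '[[[0,0.2,0],0.1,0],[[-0.1,0.4,0],0.2,0],[[-0.1,0.6,0],0.3,0],[[-0.2,0.8,0],0.4,0],[[-0.3,1.0,0],0.545,0],[[-0.3,1.0,0],0.545,0]]'>/dev/null; python3 m.py; python3 d.py|grep e_b;python3 -m pendant '[[[0,0,0],-0.15,0],[[0,0,0],-0.22,0],[[0,0,0],-0.22,0],[[0,0,-10],-0.22,0],[[0,0,-25],-0.22,0],[[0,0,-40],-0.22,0],[[0,0,-40],-0.22,0]]'>/dev/null; python3 m.py;  python3 d.py
python3 - <<'E'
from h import *
a=np.radians(124.2);go(np.r_[np.array([.6058,.0216])+.0019*np.array([np.cos(a),np.sin(a)]),.123],a)
E
```

```text
t 26.38 yaw 0.687 p [ 0.5139 -0.0433  0.1078] F [-0.5 -0.6 -0.7] M [ 0.113 -0.024  0.112] q6 0.74
blue_b [277.2 194.7] 32 r 0.0208 ang -29.8
t 27.30 yaw 0.905 p [ 0.5148 -0.0435  0.1494] F [ 0.3 -0.8 -3.3] M [-0.04  -0.023 -0.091] q6 0.52
blue_t [295.7  44.5] 35 r 0.0202 ang 40.2
blk_l [230.  102.5] 48 r 0.0208 ang -5.8
blk_r [340.8 132.9] 42 r 0.0204 ang 16.0
blue_b [273.3 185.7] 23 r 0.0206 ang -30.8
shift mm [108.1  29.9  25.8] turn -1.263 yaw now 0.905 q6 0.523
```

First blue bolt turned 45.3° (15.5° to -29.8°). Now its opposite.

```bash
python3 -m pendant '[[[40,11,0],-0.18,0],[[80,22,0],-0.36,0],[[108,29.9,0],-0.54,0],[[108,29.9,0],-0.72,0],[[108,29.9,0],-0.9,0],[[108,29.9,0],-1.08,0],[[108,29.9,8],-1.263,0],[[108,29.9,18],-1.263,0],[[108,29.9,26],-1.263,0],[[108,29.9,26],-1.263,0]]'>/dev/null; python3 m.py; python3 d.py
python3 - <<'E'
from h import *
a=np.radians(124.2);go(np.r_[np.array([.6058,.0216])+.0019*np.array([np.cos(a),np.sin(a)]),.1078],a)
E
```

```text
t 28.60 yaw 2.165 p [0.6035 0.0231 0.1207] F [ 0.8  0.1 -2.2] M [ 0.043 -0.024  0.035] q6 -0.61
blk_l [207.4 151.5] 51 r 0.0207 ang -3.9
blue_t [278.6 196. ] 28 r 0.0204 ang 41.6
blue_b [143.9 219.3] 27 r 0.0204 ang -29.3
shift mm [-0.4  0.7 13.5] turn -0.002 yaw now 2.166 q6 -0.607
```

```bash
python3 -m pendant '[[[-0.4,0.7,0],0,0],[[-0.4,0.7,3],0,0],[[-0.4,0.7,6],0,0],[[-0.4,0.7,9],0,0],[[-0.4,0.7,12],0,0],[[-0.4,0.7,13.5],0,0],[[-0.4,0.7,13.5],0,0]]'>/dev/null; python3 m.py; python3 d.py|grep e_t
```

```text
t 29.52 yaw 2.168 p [0.6049 0.0232 0.1081] F [ 0.  -0.3 -3.4] M [-0.084 -0.031 -0.054] q6 -0.61
blue_t [278.6 200.2] 28 r 0.0206 ang 41.6
```

```bash
python3 -m pendant '[[[0,0.2,0],0.1,0],[[-0.1,0.4,0],0.2,0],[[-0.1,0.6,0],0.3,0],[[-0.2,0.8,0],0.4,0],[[-0.2,0.9,0],0.5,0],[[-0.2,0.9,0],0.5,0]]'>/dev/null; python3 m.py; python3 d.py|grep e_t
```

```text
t 30.32 yaw 1.668 p [0.6058 0.0235 0.1083] F [-0.5 -0.7 -2.5] M [-0.027  0.19   0.265] q6 -0.11
blue_t [277.1 194.5] 32 r 0.0207 ang 27.5
```

```bash
python3 -m pendant '[[[0,0.2,0],0.1,0],[[-0.1,0.4,0],0.2,0],[[-0.1,0.6,0],0.3,0],[[-0.2,0.8,0],0.4,0],[[-0.3,1.0,0],0.54,0],[[-0.3,1.0,0],0.54,0]]'>/dev/null; python3 m.py; python3 d.py|grep e_t;python3 -m pendant '[[[0,0,0],-0.15,0],[[0,0,0],-0.22,0],[[0,0,0],-0.22,0],[[0,0,-10],-0.22,0],[[0,0,-25],-0.22,0],[[0,0,-50],-0.22,0],[[0,0,-75],-0.22,0],[[0,0,-75],-0.22,0]]'>/dev/null; python3 m.py;  python3 d.py
python3 - <<'E'
from h import *
go([.4746,.2812,.178],2.517)
E
```

```text
t 31.12 yaw 1.130 p [0.6067 0.0233 0.1082] F [-1.6 -1.  -0.9] M [-0.202  0.335  0.202] q6 0.43
blue_t [277.2 194.7] 30 r 0.0208 ang -4.1
t 32.17 yaw 1.348 p [0.6084 0.0234 0.186 ] F [ 0.2 -0.7 -3.5] M [ 0.008 -0.01   0.043] q6 0.21
blue_t [270.2 176. ] 19 r 0.0206 ang -5.0
blk_l [199.6 179.5] 31 r 0.021 ang -4.5
blue_b [207.3 248.5] 14 r 0.0211 ang -28.6
shift mm [ 222.1 -186.7    6.1] turn -1.169 yaw now 1.348 q6 0.212
```

The last bolt turned 45.7°, and the other dots have stayed put. Returning the wrench to its stand.

```bash
python3 -m pendant '[[[42,-35,0],-0.18,0],[[84,-71,0],-0.36,0],[[126,-106,0],-0.54,0],[[168,-141,0],-0.72,0],[[205,-172,0],-0.9,0],[[222,-187,0],-1.08,0],[[222,-187,6],-1.169,0],[[222,-187,6],-1.169,0],[[222,-187,6],-1.169,0]]'>/dev/null; python3 m.py
python3 - <<'E'
from h import *
c=calibration("wrist"); im=capture("wrist"); cv2.imwrite("pics/w5.png",im); cv2.imwrite("pics/w5b.png",cv2.resize(im[60:330,100:420],None,fx=2.2,fy=2.2,interpolation=cv2.INTER_CUBIC))
go([.4746,.2812,.0967],2.517)
E
```

```text
t 33.35 yaw 2.514 p [0.4735 0.2809 0.1769] F [ 0.9  0.7 -2.7] M [-0.025 -0.001 -0.032] q6 -0.46
shift mm [-0.6  0.9 80.4] turn -0.003 yaw now 2.514 q6 -0.463
```

View pics/w5b.png

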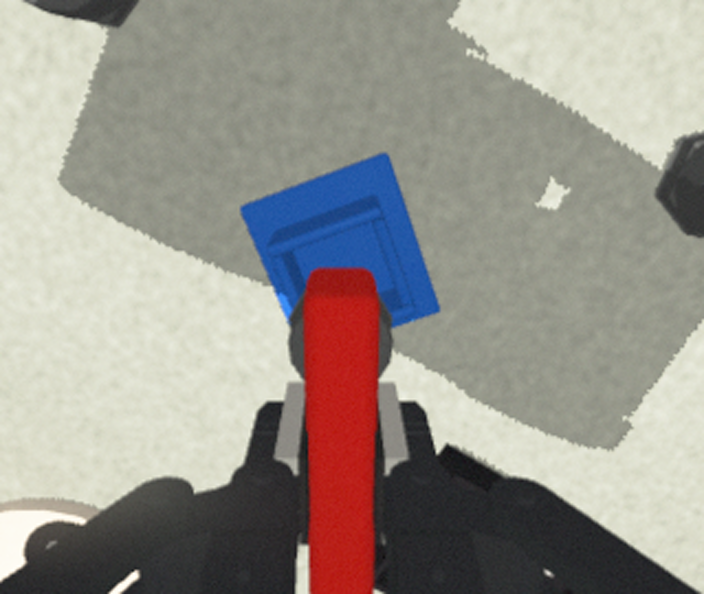

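The picture matches the one taken after pick-up: bar end at (341,295), stand corners about 4 px over, which fits the 1 mm offset still to be corrected. Lowering into the well.

```bash
python3 -m pendant '[[[-0.6,0.9,15],0,0],[[-0.6,0.9,32],0,0],[[-0.6,0.9,40],0,0],[[-0.6,0.9,48],0,0],[[-0.6,0.9,52],0,0],[[-0.6,0.9,52],0,0]]'>/dev/null; python3 m.py; python3 -m pendant '[[[0,0,8],0,0],[[0,0,16],0,0],[[0,0,22],0,0],[[0,0,26],0,0],[[0,0,27],0,0],[[0,0,27],0,0]]'>/dev/null; python3 m.py
```

```text
t 34.15 yaw 2.517 p [0.4746 0.2816 0.1251] F [ 0.  -0.4 -2.4] M [-0.009  0.022  0.015] q6 -0.47
t 34.90 yaw 2.517 p [0.4746 0.2816 0.0983] F [-0.2  0.1 -2.4] M [-0.004  0.016 -0.009] q6 -0.47
```

```bash
python3 -m pendant '[[[0,0,1],0,0],[[0,0,1.5],0,0],[[0,0,1.5],0,0]]'>/dev/null; python3 m.py; python3 -m pendant '[[[0,0,0],0,0.4],[[0,0,0],0,0.7],[[0,0,0],0,1],[[0,0,0],0,1],[[0,0,-20],0,1],[[0,0,-60],0,1],[[0,0,-110],0,1],[[0,0,-124],0,1],[[0,0,-124],0,1]]'
python3 - <<'E'
from h import *
im=capture("wrist"); cv2.imwrite("pics/w6.png",im); cv2.imwrite("pics/w6b.png",cv2.resize(im,(800,600)))
go([.56,-.07,.17],1.6)
E
```

```text
t 35.27 yaw 2.517 p [0.4747 0.2816 0.0969] F [0.5 0.5 1.5] M [-0.019  0.086 -0.01 ] q6 -0.47
time: 36.4
eef_pos: [0.4749, 0.2817, 0.2213]
tool_rot: [0.001, 0.307, 0.952, 0.001]
wrist_force: [0.3, -0.8, -0.6]
width: 0.0857
shift mm [-275.1 -234.9   50.2] turn 0.917 yaw now 2.517 q6 -0.465
```

View pics/w6b.png

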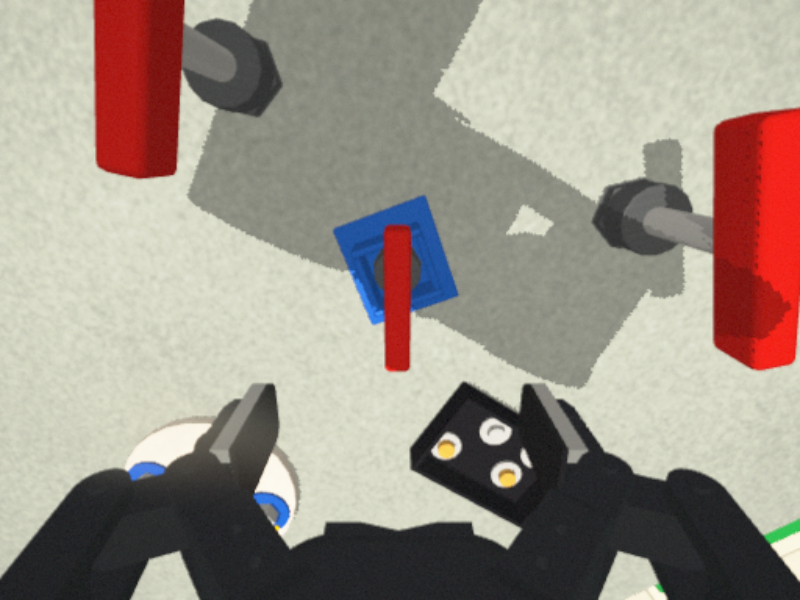

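The wrench stands upright in the well (bar centre 398,298), the jaws are open and clear, and its neighbours haven't moved. One last dot check from the original viewpoint.

```bash
python3 -m pendant '[[[-50,-43,0],0.15,1],[[-100,-85,0],0.3,1],[[-145,-124,0],0.45,1],[[-190,-162,0],0.6,1],[[-230,-196,15],0.75,1],[[-265,-226,35],0.9,1],[[-275,-235,50],0.917,1],[[-275,-235,50],0.917,1],[[-275,-235,50],0.917,1]]'>/dev/null; python3 m.py; python3 d.py w7.png
```

```text
t 37.58 yaw 1.602 p [ 0.5598 -0.0687  0.1706] F [-0.   0.3 -0.4] M [ 0.006 -0.02  -0.02 ] q6 -0.21
blk_l [244.8  77.7] 40 r 0.0207 ang -5.7
blue_t [325.4  96. ] 25 r 0.0201 ang -6.9
blue_b [227.8 167. ] 19 r 0.0208 ang -31.0
blk_r [304.4 167.1] 34 r 0.0203 ang 15.4
```

```bash
python3 -c "
from bench import order; print(order.sign_off())"
```

```text
the job is handed in; nothing more can be done
None
```

The job is done and handed in at about 37.6 s of the 72 s allowed. All four bolts are tightened and the smallest wrench is back upright in its stand, released.

I nipped up the two black-washer bolts first, left then right (as the top view shows them). Each was turned until its washer followed, by about 4° and 3°. The four eighth-turns then went black-right, black-left, near blue, far blue, always to the opposite bolt before a neighbour. The nip-up and eighth-turn on black-right were done without lifting the wrench.

| Bolt | Dot travel, close to the bolt | Dot travel, first view vs last view |
|---|---|---|
| Black-right | 3° nip + 45° | 47° in all |
| Black-left | 4° nip + 44.5° | 49° in all |
| Near blue | 45.3° | 44° |
| Far blue | 45.7° | 46° |

- **Forces:** turning torque stayed near 0.25 N m, with single noisy readings up to 0.34. Side force at the wrist stayed under about 7 N while turning.
- **Camera check:** single dot angles shifted by a few degrees between viewpoints because of calibration bias. I therefore compared dots only from matching views, and the two columns agree within about 1.5°.
- **Other things:** in the last wrist view over the stand, the tray and the two larger wrenches were where they had been. I did not re-check the sanitizer and tape in a final picture; the arm passed near neither with the wrench.

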